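Flip a climbing panel and reseat it on its pins

ROBOT

A 6-joint arm with a two-finger parallel gripper is mounted at the origin on a cart in front of the work surface, level with it; the furniture and walls round the work are solid. World frame = base frame: x ahead of the robot, y to its left, z up, the work surface at z = 0. Lengths are in m, angles in rad, forces in N, time in s.
With the tool pointing down it reaches from about 0.35 to 0.975 m from the base axis. Payload 7.1 kg.
Tool frame: the origin (TCP) lies midway between the tips of the shut fingers; the grasp point (between the pads) lies 19 mm behind it; z points along the fingers, y is the line along which they close (so a half turn about z gives the same grasp; the last joint's range is limited). The gripper opens to 88 mm and grips with 3 to 60 N. Pads are 20 mm wide; open, the fingers measure 115 mm over their backs; the gripper's body (75 mm by 178 mm) begins 61 mm behind the grasp point.
Start: joints at [-1.209, 0.423, 1.63, -0, 1.089, -0.019], TCP at [0.232, -0.58, 0.223] pointing down, gripper open.
Joint ranges: [-3, 3], [-0.9, 2.11], [0.09, 2.58], [-1.31, 4.45], [0.11, 2.69], [-2.54, 2.54]. Speed limits (rad/s): [2.39, 2.39, 3.01, 3.14, 3.14, 3.14].

INTERFACE

Orientations are given as a 3x3 rotation matrix whose columns are the frame's x, y, z axes.
In Python, from station import bot, viewer gives the robot as it stands. The module is installed in compiled form; this text tells all that it offers.
- The arm moves only by the shell command python3 -m jog 'ROWS' [FORCE]. ROWS is text: rows parted by semicolons, each of 5 numbers parted by spaces: the shift along the tool's x, y, z scaled (see below), then the turn about the tool's z scaled (see below), then the gripper's target within -1 to 1 (fully open at 1, half-way at 0, shut at -1). A call has 1 to 20 rows; each row shifts and turns the commanded pose from where the row before left it, along the tool's axes as they then stand; what a row does not reach is not made up. The controller multiplies each number of a shift by 40 mm and each number of a turn by 0.12 rad. A row lasts 1/8 s, in which the tool goes at most 62.5 mm and 10.7 degrees, less where a joint would pass 70% of its speed; a pose out of reach is approached as far as the arm can. A call with a number of a shift or a turn outside -1 to 1 is refused whole. A call with a gripper value outside its range is refused whole. The fingers move at their own pace and stop on an object; FORCE is the grip in N (left out, the last holds). Time passes only in rows, so rows that do not move let the fingers close. It gives the time, the measured TCP pose, the force, the opening and the grip force at its end, in the units of the state.
- bot.read_state(): the state, without advancing time (a new reading comes with each control period).
- viewer.camera(name): name is "scene" or "side" or "wrist"; returns a dict with "image" (384x512x3 uint8, red, green, blue), "mtx" (3x3 intrinsics, pixels), "T" (4x4, takes a point from camera to world coordinates). Camera axes: x right, y down, z forward; pixel columns grow to the right and rows downward; lengths in m; the calibration is good to about 2 mm. The wrist camera is an equidistant fisheye: a pixel r from the principal point sees the ray r / f radians off the axis. A picture is of the moment at which its call begins. There is no depth.
- bot.job_done(): hands the job in; it is judged then, once.
The state is a dict: "time": time; "joint_positions": joint angles; "joint_vel": joint speeds; "tau": joint torques, N m; "tool_pos": TCP position; "orientation": TCP orientation; "force": force on the tool from outside, world axes, zero at the start; "torque": the same for the moment, N m; "width": finger opening in m; "grip_force": force on a finger pad.
Only numpy, scipy, OpenCV 4.12 (cv2) and the standard library are available. Lean on these libraries where they do the work, as an engineer would, in place of code of your own. Each camera call takes 0.05 s, during which the arm holds its last target. There are 200 camera calls.

TASK

A washed climbing panel stands in the metal drying rack on the right with its smooth back to the robot. Lift it out by the tab on its top edge, flip it back to front, and seat it on the pins of the empty grey stand on the left, fully home and upright between the guides, with its cork climbing face with the rungs towards the robot. Leave the panel in the other grey stand as it is, and let go at the end.

Things in the scene. Friction and masses are not known exactly. Their poses are not given: they have to be found in the camera images.
- panel_center (a point): Panel in the metal drying rack (guides as the stand's, no pins): upright white plate 10 (x) x 140 (y) x 100 mm high, about 0.2 kg; at the middle of its top edge a grip tab 60 wide, 30 high, 10 thick. Point: mid width and thickness, 65 mm above the lower edge, 35 below the tab's foot; z up. -x face: cork, rungs 5 proud; +x face smooth. Notches in lower edge, 30 wide, 24 high, at y = -50, +20.
- stand_seat (a point): Empty grey stand, fixed. Point: middle of the base's top, z up, -x side to the robot. Two pins 14 mm wide, 20 high at y = -50 and +20. End guides from |y| = 50: slot 14 mm wide, 152 long, straight to 50 mm above the point, flared 12 mm outwards to 80. Panel home: axes as the stand's, both -x sides alike, centre 65 mm above the point; it slides in freely. Wrong way round it stops 20 mm high on the pins.
- other_panel_center (a point): Bystander: an identical panel, seated rightly and fully home in a second, identical grey stand farther back. Point and axes as for the first panel. Leave it alone.

How it is judged:
By the outcome, as a careful person would: the job done as asked, in the order asked, and still so for the second after the job is handed in, with the robot touching nothing.
It also fails if it takes over 38 s, if anything falls off the work surface, if the arm or the gripper's body presses on something with over 40 N, if the wrist force passes 120 N, or if a joint passes its speed limit or range.

## Working session

There is one attempt and no reset: what is moved stays moved. The work goes in short steps, Python scripts to look and compute and a shell command to move; the robot and the scene stay as the last step left them, time stands still between calls to the robot, and variables do not carry over. Pictures are saved under pics/ and viewed, at most 10 in all, crops included, and the job is handed in when it is done.

```bash
mkdir -p pics
python3 - <<'E'
from station import bot, viewer
import cv2,pickle
s=bot.read_state();print({k:s[k] for k in('time','tool_pos','orientation','force','width')})
D={}
for n in("scene","side","wrist"):
    d=viewer.camera(n);D[n]=d
    print(n,d["mtx"].tolist(),d["T"].round(4).tolist())
    cv2.imwrite(f"pics/{n}0.png",cv2.resize(d["image"][:,:,::-1],(800,600),interpolation=cv2.INTER_CUBIC))
pickle.dump(D,open("c0.pkl","wb"))
E
```

```text
{'time': 0.0, 'tool_pos': array([ 0.23209745, -0.57969178,  0.22191794]), 'orientation': array([[ 9.28375610e-01,  3.71642879e-01, -5.45713647e-04],
       [ 3.71643279e-01, -9.28374525e-01,  1.41892097e-03],
       [ 2.07052285e-05, -1.52010243e-03, -9.99998844e-01]]), 'force': array([0.25735217, 0.31753281, 0.37898509]), 'width': 0.08816503103334532}
scene [[490.33255702681095, 0.0, 252.70037589176547], [0.0, 490.33255702681095, 187.03514946392508], [0.0, 0.0, 1.0]] [[-0.638, -0.3849, 0.667, -0.0262], [-0.7698, 0.2968, -0.5651, 0.5383], [0.0195, -0.8739, -0.4856, 0.5229], [0.0, 0.0, 0.0, 1.0]]
side [[395.54050284468684, 0.0, 260.9490651983016], [0.0, 395.54050284468684, 192.066065496299], [0.0, 0.0, 1.0]] [[0.9974, -0.0452, 0.0558, 0.5722], [-0.0711, -0.5084, 0.8582, -0.7299], [-0.0104, -0.8599, -0.5103, 0.5098], [0.0, 0.0, 0.0, 1.0]]
wrist [[297.3186396354542, 0.0, 256.1140393864003], [0.0, 297.3186396354542, 192.4588873973013], [0.0, 0.0, 1.0]] [[0.3725, -0.8982, -0.2335, 0.2963], [-0.928, -0.3609, -0.0923, -0.5557], [-0.0013, 0.2511, -0.968, 0.3842], [0.0, 0.0, 0.0, 1.0]]
```

View pics/scene0.png

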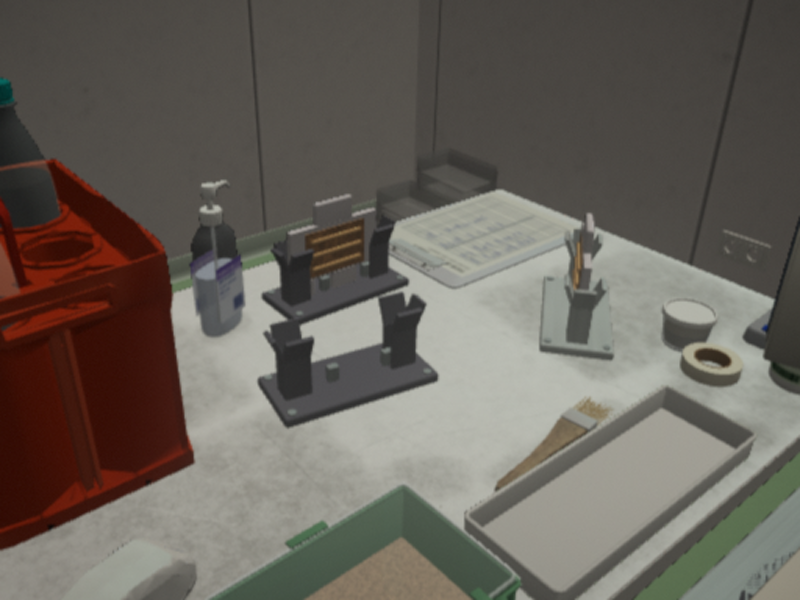

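View pics/side0.png

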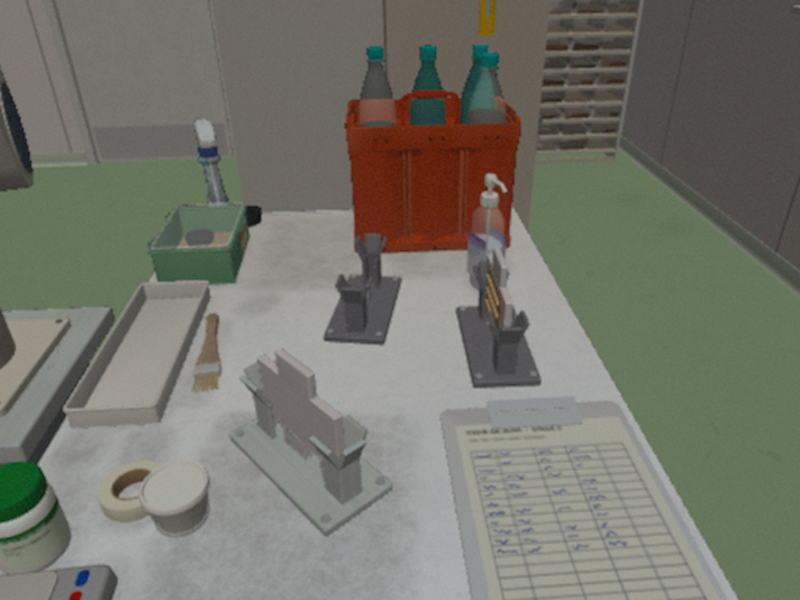

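```bash
cat > crop.py <<'E'
import cv2,numpy as np
def tile(out,parts,k=4):
    ims=[]
    for im,x0,y0,w,h in parts:
        c=cv2.resize(im[y0:y0+h,x0:x0+w,::-1],None,fx=k,fy=k,interpolation=cv2.INTER_CUBIC)
        c=cv2.convertScaleAbs(c,alpha=1.4,beta=10)
        for i in range(-x0%10,w,10):
            cv2.line(c,(i*k,0),(i*k,6),(0,0,255),1)
            if (x0+i)%20==0: cv2.putText(c,str(x0+i),(i*k-10,16),0,.35,(0,0,255),1)
        for j in range(-y0%10,h,10):
            cv2.line(c,(0,j*k),(6,j*k),(0,0,255),1)
            if (y0+j)%20==0: cv2.putText(c,str(y0+j),(8,j*k+4),0,.35,(0,0,255),1)
        ims.append(c)
    cv2.imwrite(out,np.hstack(ims))
E
python3 - <<'E'
import pickle
from crop import tile
D=pickle.load(open("c0.pkl","rb"));s=D["scene"]["image"];d=D["side"]["image"]
tile("pics/rack.png",[(d,148,205,105,150),(s,338,120,95,150)])
tile("pics/stand.png",[(s,162,130,130,150),(d,205,140,70,150)])
E
```

```text
(no output)
```

View pics/rack.png

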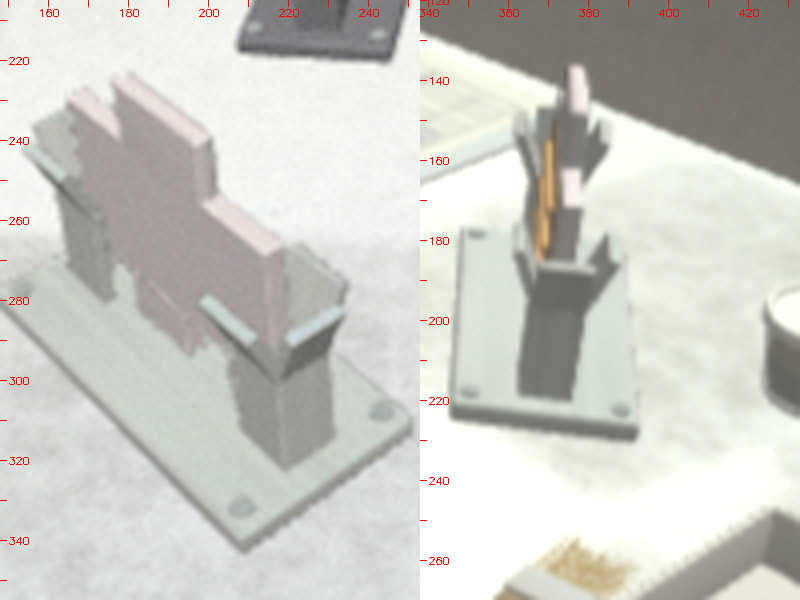

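View pics/stand.png

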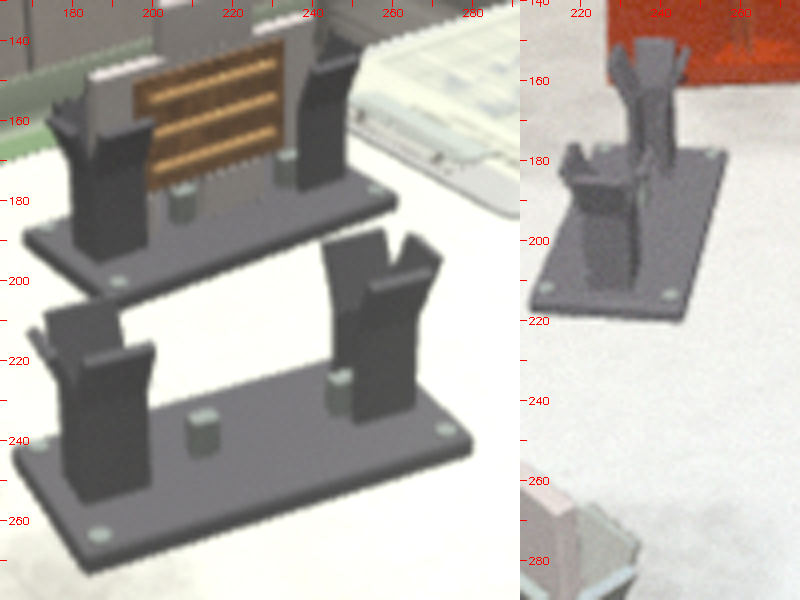

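```bash
cat > fit.py <<'E'
import pickle,numpy as np
from scipy.optimize import least_squares
D=pickle.load(open("c0.pkl","rb"))
def proj(n,P,dt=0):
    d=D[n];R=d["T"][:3,:3];q=(np.asarray(P,float)-d["T"][:3,3]-dt)@R;q=q@d["mtx"].T;return q[:,:2]/q[:,2:]
def place(p,L):
    c,s=np.cos(p[3]),np.sin(p[3]);return np.array(L)@np.array([[c,s,0],[-s,c,0],[0,0,1]])+p[:3]
# bolts by sign (x,y) in object frame
SB=[("scene",-1,1,172,240.7),("scene",-1,1,172,240.7)][:0]
stand={"scene":[(1,1,172,240.7),(-1,1,186.5,263.7),(-1,-1,273.7,237.5)],"side":[(-1,-1,211.5,211.7),(1,-1,242.5,213.5),(1,1,253.2,178.7),(-1,1,226,177.5)]}
other={"scene":[(1,1,173.2,186.7),(-1,1,191.5,200.2),(-1,-1,256,176.7)]}
rack={"side":[(1,-1,153,276.7),(1,1,208.2,331.7),(-1,1,243.5,307.5)],"scene":[(-1,-1,350,217.7),(1,-1,388,222.2),(-1,1,352,178.2)]}
pins={"scene":[(0,.02,.02,212.75,233.75),(0,-.05,.02,247,224.2)]}
h=.005;T=.065;P=.035
panel={"side":[(h,-.03,T,176.2,225),(-h,-.03,T,180,223),(h,.03,T,197.2,242.5),(-h,.03,T,201.2,239.5),(h,.07,P,215,268),(-h,.07,P,219,265),(h,.03,P,198.7,256),(h,-.07,P,165,229),(-h,-.07,P,168,227)],
"scene":[(-h,.03,T,375.3,136.7),(h,.03,T,379.2,136.7),(-h,-.03,T,375,147.5),(h,-.03,T,379.5,147.5),(h,-.03,P,378.3,162.5),(-h,-.07,P,373.8,171.7),(h,-.07,P,378.2,171.7)]}
def res(v,split=False):
    bx,by,hz,hr=v[:4];S,O,K,N=v[4:7],v[7:10],v[10:13],v[13:16];dt={"scene":v[16:19],"side":v[19:22]};r={}
    def add(nm,p,d,f):
        for n,l in d.items():r[nm+n]=proj(n,place(p,[f(*a[:-2]) for a in l]),dt[n])-[a[-2:] for a in l]
    f=lambda a,b:(a*bx,b*by,0)
    pose=lambda q,z:np.array([q[0],q[1],z,q[2]])
    add("stand",pose(S,hz),stand,f);add("other",pose(O,hz),other,f);add("rack",pose(K,hr),rack,f)
    add("pins",pose(S,hz),pins,lambda *a:a);add("panel",pose(N,hr+.065),panel,lambda *a:a)
    if split:return r
    return np.concatenate([x.ravel() for x in r.values()]+[v[16:22]/.0015*1.0])
v0=np.r_[.04,.1,.012,.012, .6,.1,0.2, .75,.15,.2, .65,-.3,-2.5, .65,-.3,-2.5,np.zeros(6)]
def run():
    return least_squares(res,v0,loss="soft_l1",x_scale=np.r_[np.ones(16)*.01,np.ones(6)*.002])
if __name__=="__main__":
    o=run();np.set_printoptions(precision=4,suppress=True)
    v=o.x;print(o.cost,"base",v[:4],"\nstand",v[4:7],"\nother",v[7:10],"\nrack",v[10:13],"\npanel",v[13:16],"\ncam",v[16:])
    for k,x in res(v,True).items():print(k,x.round(1).tolist())
    J=o.jac;print("sd",np.sqrt(np.diag(np.linalg.pinv(J.T@J)))[:16]*.7)
E
python3 fit.py
```

```text
9.060140849196285 base [0.0362 0.0842 0.0095 0.0091] 
stand [ 0.5602  0.1084 -0.1992] 
other [ 0.7461 -0.0089 -0.0145] 
rack [ 0.491  -0.2176 -2.4633] 
panel [ 0.4906 -0.2169 -2.4542] 
cam [-0.0008  0.     -0.0004  0.0008 -0.      0.0004]
standscene [[-0.4, 0.6], [0.1, 0.1], [-0.3, 0.3]]
standside [[-0.2, 0.2], [-0.0, 0.4], [-0.0, -0.2], [0.2, -0.4]]
otherscene [[0.2, -0.3], [0.2, -0.0], [-0.4, 0.4]]
rackside [[0.3, 0.7], [0.1, 0.2], [-0.1, 0.0]]
rackscene [[-0.2, 0.4], [-0.1, 0.6], [0.0, 0.4]]
pinsscene [[-0.2, -0.6], [0.7, -0.8]]
panelside [[-1.0, -0.3], [0.4, -0.8], [-0.3, -1.5], [1.0, -1.3], [-0.6, 0.7], [0.6, 0.6], [-0.0, 0.3], [-0.5, 0.2], [1.5, -0.1]]
panelscene [[-0.9, -1.0], [0.3, -0.5], [0.2, 0.3], [1.0, 0.8], [-0.0, -0.0], [-0.4, -0.5], [0.7, 0.1]]
sd [0.0004 0.0005 0.0012 0.001  0.0012 0.0012 0.0079 0.0024 0.0018 0.0172
 0.0011 0.0013 0.0066 0.0011 0.0014 0.0084]
```

Both panels and stands are visible. The rack panel's tab top runs from about (178,224) to (199,241) in the side view. The empty stand's pins are at (213,234) and (247,224) in the scene view. The joint fit leaves about 1 px residual, so I'm moving above the rack and turning.

```bash
python3 -m jog '.937 -.602 0 0 1;.937 -.602 0 0 1;.937 -.602 0 0 1;.937 -.602 0 0 1;.937 -.602 0 0 1;.937 -.602 0 0 1;.937 -.602 0 0 1;.937 -.602 0 0 1;.937 -.602 0 0 1;.937 -.602 0 0 1;0 0 0 1 1;0 0 0 1 1;0 0 0 1 1;0 0 0 1 1;0 0 0 1 1;0 0 0 1 1;0 0 0 1 1;0 0 0 1 1;0 0 0 1 1;0 0 0 1 1' 40
cat > go.py <<'E'
import sys,numpy as np
from station import bot
def to(x,y,z,yaw):
    s=bot.read_state();R=s["orientation"];p=s["tool_pos"]
    d=R.T@(np.array([x,y,z])-p)/.04
    w=np.arctan2(R[1,0],R[0,0]);t=-((yaw-w+np.pi)%(2*np.pi)-np.pi)/.12
    np.set_printoptions(precision=4,suppress=True)
    print("t",s["time"],"pos",p,"yaw",w.round(4),"Zax",R[:,2],"F",s["force"],"w",s["width"],"grip",s["grip_force"],"\nshift",d,"turn",t.round(3))
if __name__=="__main__": to(*map(float,sys.argv[1:5]))
E
python3 go.py .4906 -.2169 .110 -.883
python3 - <<'E'
from station import viewer
from crop import tile
import pickle,cv2
d=viewer.camera("wrist");pickle.dump(d,open("w1.pkl","wb"));print(d["T"].round(4).tolist())
cv2.imwrite("pics/w1.png",cv2.resize(d["image"][:,:,::-1],(800,600),interpolation=cv2.INTER_CUBIC))
E
```

```text
time: 2.65
tool_pos: [0.4906, -0.2173, 0.2225]
orientation: [[0.68, -0.733, -0.001], [-0.733, -0.68, 0.0], [-0.001, 0.0, -1.0]]
force: [-0.3, -0.0, 0.7]
width: 0.0875
grip_force: 0.0
t 2.65 pos [ 0.4906 -0.2173  0.2225] yaw -0.8232 Zax [-0.0005  0.0002 -1.    ] F [-0.2702 -0.0474  0.7277] w 0.08745838407404581 grip 0.0 
shift [-0.0044 -0.0074  2.8113] turn 0.499
[[-0.7327, -0.6587, -0.1714, 0.5377], [-0.6806, 0.7091, 0.1842, -0.2686], [0.0002, 0.2515, -0.9678, 0.3846], [0.0, 0.0, 0.0, 1.0]]
```

View pics/w1.png

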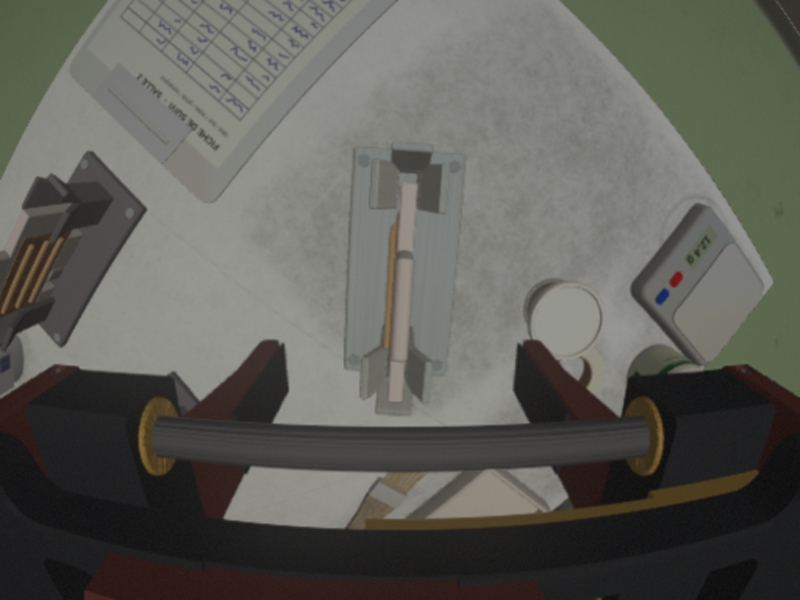

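The wrist view shows the panel edge-on between the fingers, with plate ends near (410,183) and (396,402) and tab ends near (406,255) and (399,360). I'll refine its pose from those points.

```bash
cat > fish.py <<'E'
import numpy as np
def back(d,u,v,z,k=1.5625):
    K=d["mtx"];a=np.array([u/k-K[0,2],v/k-K[1,2]])/K[0,0];r=np.hypot(*a)
    ray=np.r_[np.sin(r)*a/r,np.cos(r)];w=d["T"][:3,:3]@ray;o=d["T"][:3,3];return o+w*(z-o[2])/w[2]
E
python3 - <<'E'
import pickle,numpy as np
from fish import back
d=pickle.load(open("w1.pkl","rb"))
for a,b,z in[((409.5,184),(396.5,401),.109),((406,254),(398.5,360),.139)]:
    p,q=back(d,*a,z),back(d,*b,z);e=p-q;print(p.round(4),q.round(4),"mid",((p+q)/2).round(4),"len",np.hypot(*e[:2]).round(4),"ydir",np.arctan2(e[1],e[0]).round(4))
E
```

```text
[ 0.5331 -0.2717  0.109 ] [ 0.4442 -0.1643  0.109 ] mid [ 0.4886 -0.218   0.109 ] len 0.1394 ydir -0.8789
[ 0.5095 -0.2428  0.139 ] [ 0.4713 -0.1957  0.139 ] mid [ 0.4904 -0.2193  0.139 ] len 0.0607 ydir -0.8892
```

```bash
python3 -m jog '0 0 0 .5 1;0 0 .7 0 1;0 0 .7 0 1;0 0 .7 0 1;0 0 .7 0 1;0 0 0 0 1'; python3 go.py .4900 -.2178 .111 -.883
```

```text
time: 3.45
tool_pos: [0.4892, -0.2166, 0.1089]
orientation: [[0.639, -0.769, -0.004], [-0.769, -0.639, 0.002], [-0.004, 0.002, -1.0]]
force: [0.2, -0.3, 1.1]
width: 0.0876
grip_force: 0.0
t 3.45 pos [ 0.4892 -0.2166  0.1089] yaw -0.8778 Zax [-0.0041  0.002  -1.    ] F [ 0.2172 -0.2651  1.0634] w 0.0876485675002947 grip 0.0 
shift [ 0.0349  0.0035 -0.053 ] turn 0.043
```

```bash
python3 -m jog '.035 0 -.05 0.04 1;0 0 0 0 -1;0 0 0 0 -1;0 0 0 0 -1;0 0 0 0 -1;0 0 0 0 -1;0 0 0 0 -1;0 0 0 0 -1;0 0 0 0 -1' 40; python3 go.py .49 -.2178 .111 -.883
```

```text
time: 4.58
tool_pos: [0.4916, -0.2184, 0.1126]
orientation: [[0.634, -0.773, -0.0], [-0.773, -0.634, 0.0], [-0.0, 0.0, -1.0]]
force: [-0.5, 0.2, -0.5]
width: 0.0111
grip_force: 0.4
t 4.575 pos [ 0.4916 -0.2184  0.1126] yaw -0.884 Zax [-0.0001  0.     -1.    ] F [-0.5021  0.2026 -0.468 ] w 0.011123766656978782 grip 0.4342662636190653 
shift [-0.0376  0.0215  0.0407] turn -0.008
```

Fingers have just touched, so I'll let the grip build and then lift.

```bash
python3 -m jog '0 0 0 0 -1;0 0 0 0 -1;0 0 0 0 -1;0 0 -.3 0 -1;0 0 -.5 0 -1;0 0 -.7 0 -1;0 0 -.7 0 -1;0 0 -.7 0 -1;0 0 -.3 0 -1;0 0 0 0 -1' 40; python3 go.py .5602 .1084 .24 1.372
```

```text
time: 5.82
tool_pos: [0.4919, -0.2186, 0.2414]
orientation: [[0.634, -0.773, 0.001], [-0.773, -0.634, -0.001], [0.001, -0.001, -1.0]]
force: [-0.5, 0.3, -2.6]
width: 0.01
grip_force: 40.0
t 5.825 pos [ 0.4919 -0.2186  0.2414] yaw -0.884 Zax [ 0.0015 -0.0007 -1.    ] F [-0.4638  0.292  -2.6358] w 0.009954348168684323 grip 39.995384216308594 
shift [-5.238  -6.5031  0.0321] turn -18.8
```

```bash
python3 - <<'E'
import pickle,numpy as np
D=pickle.load(open("c0.pkl","rb"))
def gnd(n,u,v,z=0):
    d=D[n];r=d["T"][:3,:3]@np.linalg.solve(d["mtx"],[u/1.5625,v/1.5625,1]);o=d["T"][:3,3];return (o+r*(z-o[2])/r[2]).round(3)
print("crate",gnd("scene",190,458),gnd("side",362,248),gnd("side",508,246),"soap",gnd("scene",218,332),gnd("side",487,285))
E
python3 -m jog '-.582 -.7226 0 0 -1;-.582 -.7226 0 0 -1;-.582 -.7226 0 0 -1;-.582 -.7226 0 0 -1;-.582 -.7226 0 0 -1;-.582 -.7226 0 0 -1;-.582 -.7226 0 0 -1;-.582 -.7226 0 0 -1;-.582 -.7226 0 0 -1'; python3 go.py .5602 .1084 .24 1.372
```

```text
crate [0.554 0.311 0.   ] [0.556 0.327 0.   ] [0.831 0.31  0.   ] soap [0.749 0.175 0.   ] [0.764 0.165 0.   ]
time: 6.95
tool_pos: [0.5609, 0.0939, 0.239]
orientation: [[0.656, -0.755, -0.005], [-0.755, -0.655, 0.028], [-0.025, -0.015, -1.0]]
force: [0.1, -0.7, -1.9]
width: 0.0096
grip_force: 40.0
t 6.95 pos [0.5609 0.0939 0.239 ] yaw -0.8555 Zax [-0.0052  0.0283 -0.9996] F [ 0.0799 -0.7236 -1.9197] w 0.009606282441214073 grip 39.99515891075134 
shift [-0.2869 -0.2245 -0.0135] turn -18.563
```

```bash
python3 -m jog '0 0 0 -.5 -1;0 0 0 -1 -1;0 0 0 -1 -1;0 0 0 -1 -1;0 0 0 -1 -1;0 0 0 -1 -1;0 0 0 -1 -1;0 0 0 -1 -1;0 0 0 -1 -1;0 0 0 -1 -1;0 0 0 -1 -1;0 0 0 -1 -1;0 0 0 -1 -1;0 0 0 -1 -1;0 0 0 -1 -1;0 0 0 -1 -1;0 0 0 -1 -1;0 0 0 -1 -1;0 0 0 -1 -1;0 0 0 -.3 -1'; python3 -m jog '0 0 0 0 -1;0 0 0 0 -1'; python3 go.py .5602 .1084 .24 1.372
```

```text
time: 9.45
tool_pos: [0.5613, 0.0921, 0.2396]
orientation: [[0.172, 0.985, -0.004], [0.985, -0.171, 0.028], [0.027, -0.009, -1.0]]
force: [0.5, -0.2, -2.5]
width: 0.0098
grip_force: 40.0
time: 9.7
tool_pos: [0.5614, 0.0923, 0.2402]
orientation: [[0.173, 0.985, -0.003], [0.985, -0.173, 0.028], [0.027, -0.008, -1.0]]
force: [0.1, 0.2, -2.1]
width: 0.0099
grip_force: 40.0
t 9.7 pos [0.5614 0.0923 0.2402] yaw 1.3967 Zax [-0.0031  0.0277 -0.9996] F [ 0.0911  0.1611 -2.0592] w 0.009850394331555193 grip 39.99550759792328 
shift [ 0.3912 -0.1002  0.0154] turn 0.206
```

Run:
```python
from station import viewer
from crop import tile
import pickle,cv2,numpy as np
D={n:viewer.camera(n) for n in("wrist","scene","side")};pickle.dump(D,open("c2.pkl","wb"));print(D["wrist"]["T"].round(4).tolist())
w=cv2.convertScaleAbs(cv2.resize(D["wrist"]["image"][:,:,::-1],(800,600),interpolation=cv2.INTER_CUBIC),alpha=1.8,beta=10)
cv2.imwrite("pics/w2.png",w)
tile("pics/s2.png",[(D["scene"]["image"],150,70,135,200),(D["side"]["image"],190,50,90,200)],3)
```

```text
[[0.9851, -0.1659, -0.0462, 0.5744], [-0.1721, -0.9601, -0.2205, 0.1539], [-0.0078, 0.2251, -0.9743, 0.4041], [0.0, 0.0, 0.0, 1.0]]
```

View pics/w2.png

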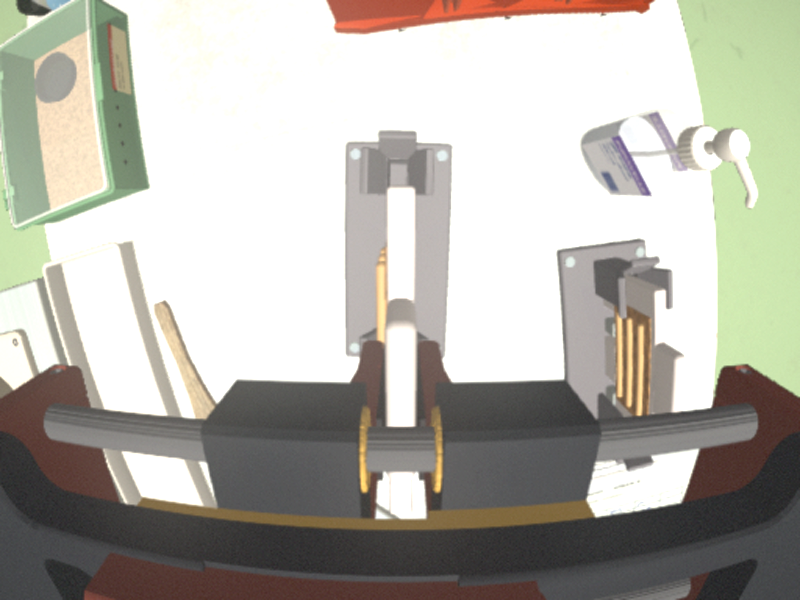

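View pics/s2.png

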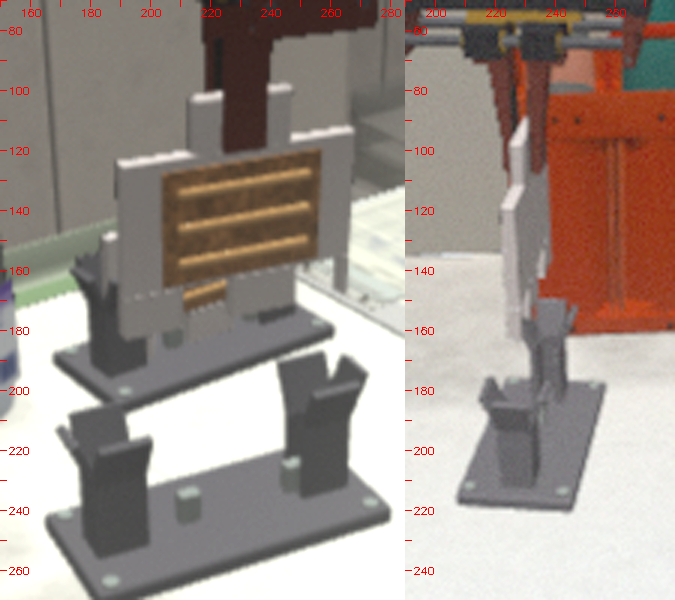

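The panel is held upright, cork side to the robot, above the stand. The stand's bolts show at (355,155), (441,155) and (354,348) in the wrist view, so I'll refine the stand pose from them.

Run:
```python
import pickle,numpy as np
from fish import back
d=pickle.load(open("c2.pkl","rb"))["wrist"]
A,B,C=[back(d,u,v,.0095)[:2] for u,v in((355,155.5),(441.5,155.5),(353.5,348.5))]
print(A,B,C,"w",np.hypot(*(B-A)),"l",np.hypot(*(A-C)),"centre",(B+C)/2,"yaw",np.arctan2(*(A-C)[::-1])-np.pi/2,np.arctan2(*(B-A)[::-1]))
p=back(d,400,189,.238)[:2];q=back(d,401,310,.268)[:2];print("plate end",p,"tab",q,np.arctan2(*(p-q)[::-1])-np.pi/2)
```

```text
[0.53979227 0.19471806] [0.61145864 0.18208634] [0.50668067 0.02827572] w 0.0727710786652333 l 0.1697039431752025 centre [0.55906966 0.10518103] yaw -0.19637357920103726 -0.17446522842264114
plate end [0.57345724 0.15634014] tab [0.567704   0.12022771] -0.1579870057321615
```

```bash
python3 -m jog '0 0 0 .19 -1;.266 -.097 0 0 -1;0 0 0 0 -1;0 0 .4 0 -1;0 0 .4 0 -1;0 0 .2 0 -1;0 0 0 0 -1'; python3 go.py .5597 .107 .113 1.374
```

```text
time: 10.72
tool_pos: [0.559, 0.1045, 0.1995]
orientation: [[0.194, 0.981, -0.005], [0.981, -0.194, 0.027], [0.026, -0.01, -1.0]]
force: [0.2, 0.9, -2.2]
width: 0.0098
grip_force: 40.0
t 10.725 pos [0.559  0.1045 0.1995] yaw 1.3753 Zax [-0.0049  0.0274 -0.9996] F [ 0.1676  0.9255 -2.1788] w 0.009844933211788883 grip 39.9952894449234 
shift [0.0088 0.0259 2.1638] turn 0.011
```

```bash
python3 -m jog '0 .025 .2 0 -1;0 0 .25 0 -1;0 0 .25 0 -1;0 0 .25 0 -1;0 0 .2 0 -1;0 0 0 0 -1'; python3 go.py .5597 .107 .113 1.374
```

```text
time: 11.48
tool_pos: [0.56, 0.1057, 0.1539]
orientation: [[0.194, 0.981, -0.004], [0.981, -0.194, 0.027], [0.026, -0.009, -1.0]]
force: [-0.1, 0.0, -1.7]
width: 0.0095
grip_force: 40.0
t 11.475 pos [0.56   0.1057 0.1539] yaw 1.3755 Zax [-0.0042  0.0274 -0.9996] F [-0.07    0.0174 -1.651 ] w 0.009525894162036691 grip 39.995402097702026 
shift [ 0.0041 -0.0037  1.0228] turn 0.013
```

Panel bottom is now about 40 mm above the base, with no contact so far. Continuing down in small steps.

```bash
python3 -m jog '0 0 .15 0 -1;0 0 .15 0 -1;0 0 .15 0 -1;0 0 .15 0 -1;0 0 .15 0 -1;0 0 0 0 -1'; python3 go.py .5597 .107 .113 1.374
```

```text
time: 12.22
tool_pos: [0.56, 0.1065, 0.1242]
orientation: [[0.194, 0.981, -0.004], [0.981, -0.194, 0.028], [0.026, -0.009, -1.0]]
force: [0.2, 0.1, -2.7]
width: 0.0095
grip_force: 40.0
t 12.225 pos [0.56   0.1065 0.1242] yaw 1.3755 Zax [-0.0038  0.0275 -0.9996] F [ 0.1865  0.1046 -2.7378] w 0.009515958719789998 grip 39.99539315700531 
shift [ 0.0029 -0.0071  0.2791] turn 0.012
```

```bash
python3 -m jog '0 0 .1 0 -1;0 0 .08 0 -1;0 0 .05 0 -1;0 0 0 0 -1'; python3 go.py .5597 .107 .113 1.374
```

```text
time: 12.72
tool_pos: [0.5603, 0.1068, 0.1154]
orientation: [[0.194, 0.981, -0.003], [0.981, -0.194, 0.028], [0.027, -0.008, -1.0]]
force: [0.3, -0.4, -1.8]
width: 0.0099
grip_force: 40.0
t 12.725 pos [0.5603 0.1068 0.1154] yaw 1.3755 Zax [-0.003   0.0276 -0.9996] F [ 0.32   -0.4193 -1.8047] w 0.009867319347370585 grip 39.99532341957092 
shift [ 0.0004 -0.0147  0.0601] turn 0.012
```

```bash
python3 -m jog '0 0 .04 0 -1;0 0 .03 0 -1;0 0 .03 0 -1;0 0 0 0 -1;0 0 0 0 -1'; python3 go.py .5597 .107 .113 1.374
```

```text
time: 13.35
tool_pos: [0.5614, 0.108, 0.1134]
orientation: [[0.194, 0.981, -0.0], [0.98, -0.194, 0.029], [0.029, -0.006, -1.0]]
force: [-2.2, 4.7, 12.8]
width: 0.0099
grip_force: 40.0
t 13.35 pos [0.5614 0.108  0.1134] yaw 1.3751 Zax [-0.0005  0.0294 -0.9996] F [-2.1887  4.6878 12.7913] w 0.009912211263744196 grip 40.01384220086038 
shift [-0.0341 -0.0355  0.009 ] turn 0.009
```

```bash
python3 -m jog '0 0 -.03 0 -1;0 0 0 0 -.6;0 0 0 0 0;0 0 0 0 0;0 0 0 0 0;0 0 0 0 0;0 0 -.3 0 0;0 0 -.6 0 0;0 0 -1 0 0;0 0 -1 0 0;0 0 -.5 0 0;0 0 0 0 0'
python3 - <<'E'
from station import viewer
from crop import tile
import pickle
D={n:viewer.camera(n) for n in("wrist","scene","side")};pickle.dump(D,open("c3.pkl","wb"))
tile("pics/s3.png",[(D["scene"]["image"],160,120,130,150),(D["side"]["image"],200,130,70,150)],4)
E
```

```text
time: 14.85
tool_pos: [0.5619, 0.1033, 0.2511]
orientation: [[0.194, 0.981, 0.002], [0.981, -0.194, 0.028], [0.028, -0.004, -1.0]]
force: [0.4, 0.0, -0.4]
width: 0.0442
grip_force: 0.0
```

View pics/s3.png

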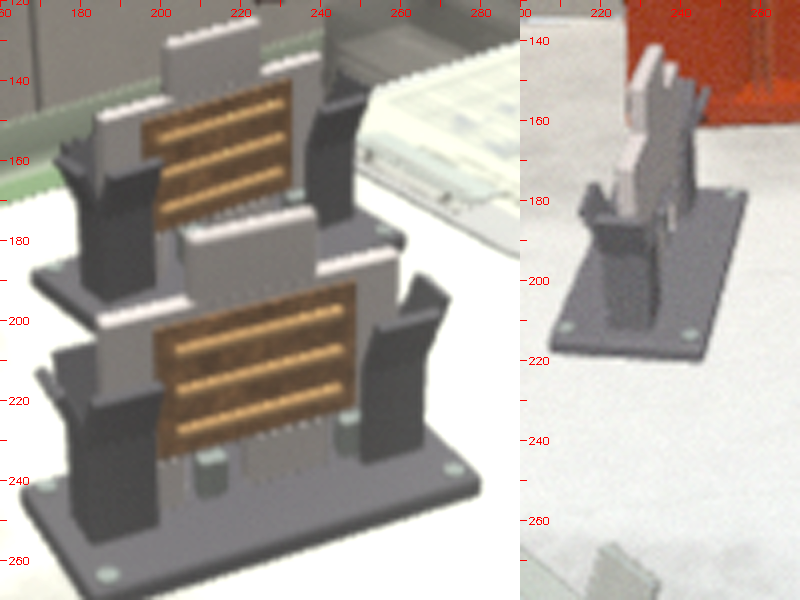

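The panel sits over the pins with its bottom edge on the base, around (170,247) to (242,237), cork to the robot. I'll check its height and level by reprojection.

Run:
```python
from fit import *
o=run().x;dt=o[16:19]
L=[(-.005,.07,.035),(-.005,-.07,.035),(-.005,.03,.065),(-.005,-.03,.065)]
M=np.array([(184.5,201.2),(259.5,185.5),(206.7,179.2),(238.5,174.5)])
from scipy.spatial.transform import Rotation as Ro
def f(q):
    R=Ro.from_euler("ZX",[q[3],q[4]]).as_matrix()
    return proj("scene",np.array(L)@R.T+q[:3],dt)
def r(q):return np.r_[(f(q)-M).ravel()/.4,(q[3]+.197)/.01]
q=least_squares(r,[.56,.107,.0745,-.2,0],x_scale=.01)
print("fit xyz yaw roll",q.x.round(4),"expected z .0745, res",(f(q.x)-M).round(1).tolist())
home=np.array([o[4],o[5],o[2]+.065,o[6],0]);print("home-meas px",(f(home)-M).round(1).tolist())
```

```text
fit xyz yaw roll [ 0.5626  0.1096  0.0732 -0.2001  0.0369] expected z .0745, res [[-0.4, -0.4], [-0.6, -0.1], [0.1, 1.0], [0.8, -0.5]]
home-meas px [[0.4, 0.8], [0.3, -1.7], [0.2, 1.5], [1.0, -1.2]]
```

The reprojection suggests about 0.03 rad of in-plane tilt, with the +y end high. I'll press down gently on that side of the tab with shut fingers.

```bash
python3 -m jog '.59 -.03 0 0 -1;0 0 0 0 -1;0 0 0 0 -1;0 0 0 0 -1;0 0 .6 0 -1;0 0 .8 0 -1;0 0 .6 0 -1;0 0 .4 0 -1;0 0 0 0 -1' 20; python3 go.py .5654 .1296 .14 1.374
```

```text
time: 16.12
tool_pos: [0.5632, 0.1288, 0.1524]
orientation: [[0.194, 0.981, -0.005], [0.981, -0.194, 0.027], [0.026, -0.01, -1.0]]
force: [0.5, 0.1, 0.7]
width: 0.0008
grip_force: 0.0
t 16.125 pos [0.5632 0.1288 0.1524] yaw 1.3752 Zax [-0.0049  0.0272 -0.9996] F [0.5471 0.0855 0.6649] w 0.000777979985939896 grip 0.0 
shift [0.0217 0.0523 0.3101] turn 0.01
```

```bash
python3 -m jog '0 .03 .1 0 -1;0 0 .1 0 -1;0 0 .05 0 -1;0 0 0 0 -1'; python3 -m jog '0 0 .05 0 -1;0 0 0 0 -1';python3 -m jog '0 0 .05 0 -1;0 0 0 0 -1'
```

```text
time: 16.62
tool_pos: [0.565, 0.1292, 0.1434]
orientation: [[0.194, 0.981, -0.003], [0.981, -0.194, 0.028], [0.027, -0.008, -1.0]]
force: [-0.2, -0.3, 0.4]
width: 0.0008
grip_force: 0.0
time: 16.88
tool_pos: [0.566, 0.1292, 0.1424]
orientation: [[0.194, 0.981, -0.001], [0.981, -0.194, 0.028], [0.027, -0.006, -1.0]]
force: [-0.2, -0.5, 6.7]
width: 0.0005
grip_force: 3.3
time: 17.12
tool_pos: [0.5666, 0.1292, 0.1422]
orientation: [[0.194, 0.981, 0.001], [0.981, -0.194, 0.028], [0.027, -0.004, -1.0]]
force: [-4.0, -2.9, 19.3]
width: 0.0006
grip_force: 10.1
```

```bash
python3 -m jog '0 -.05 -.4 0 -1;-1 0 0 0 -1;-.1 0 0 0 -1;0 0 .2 0 -1;0 0 .1 0 -1;0 0 0 0 -1'; for i in 1; do python3 -m jog '0 0 .05 0 -1;0 0 0 0 -1'; python3 -m jog '0 0 .05 0 -1;0 0 0 0 -1';python3 -m jog '0 0 .05 0 -1;0 0 0 0 -1'; done | grep -E 'pos|force'
```

```text
time: 17.88
tool_pos: [0.5553, 0.0869, 0.1424]
orientation: [[0.193, 0.981, -0.002], [0.981, -0.193, 0.027], [0.026, -0.007, -1.0]]
force: [-0.9, -2.6, 5.9]
width: 0.0003
grip_force: 3.2
tool_pos: [0.5564, 0.0867, 0.1422]
force: [-2.5, -5.8, 18.7]
grip_force: 9.4
tool_pos: [0.5568, 0.0867, 0.1421]
force: [-7.5, -6.0, 35.5]
grip_force: 17.4
tool_pos: [0.5571, 0.0866, 0.1419]
force: [-13.3, -8.5, 51.1]
grip_force: 25.6
```

The tab top is at the same height (0.142) on both sides, so the panel is level and firm. I'll lift off and take a final look.

```bash
python3 -m jog '0 0 -.1 0 -1;0 0 -.5 0 -1;0 0 -1 0 -1;0 0 -1 0 -1;0 0 -1 0 -.5;0 0 0 0 0;0 0 0 0 0'
python3 - <<'E'
from station import viewer
from crop import tile
d=viewer.camera("scene");tile("pics/s4.png",[(d["image"],160,120,130,98)],6)
import cv2
tile("pics/s4.png",[(d["image"],160,165,130,98)],6)
E
```

```text
time: 19.5
tool_pos: [0.5544, 0.0831, 0.2791]
orientation: [[0.193, 0.981, -0.004], [0.981, -0.193, 0.028], [0.026, -0.009, -1.0]]
force: [-0.9, 0.1, 0.6]
width: 0.0273
grip_force: 0.0
```

View pics/s4.png

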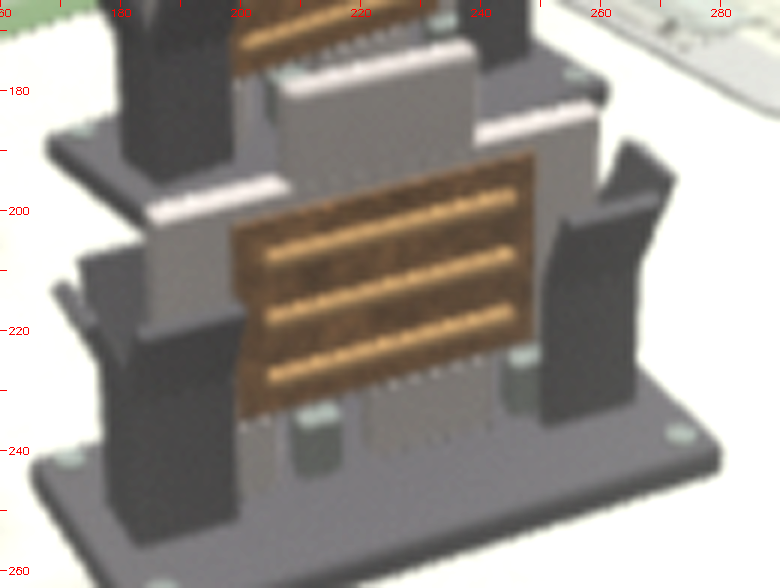

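The panel is upright and level, its bottom edge on the base at about (203,247) and (232,239). Both pins, at (213,239) and (247,229), are in the notches and the gripper is clear.

```bash
python3 -c "
from station import bot
print(bot.job_done())"
```

```text
the job is handed in; nothing more can be done
None
```

The panel was lifted from the rack, flipped and set on the pins of the empty stand, cork face to the robot. In the last image it stands upright and looks fully home, and fingertip contact at the same height on both sides of the tab shows it level. The gripper is open and clear, the other panel was not touched, and the job was handed in at about 19.6 s; one settling press with the shut fingers reached 51 N of wrist force, under the 120 N limit.

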